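# Close up an emergency-lighting unit and hold its test key

## Robot

A 6-joint arm with a two-finger parallel gripper is mounted at the origin on the work surface. World frame = base frame: x ahead of the robot, y to its left, z up, the work surface at z = 0. Lengths are in mm, angles in rad, forces in N, time in s.
With the tool pointing down it reaches from about 375 to 900 mm from the base axis. Payload 3.1 kg.
Tool frame: the origin (TCP) lies on the centre line of the jaws, within the pads' length; the fingertips stand 17 mm ahead of it and the grasp point (between the pads) lies 2 mm behind it (robot.finger_overhang is the distance from the TCP to the fingertips, in mm); z points along the fingers, y is the direction in which the jaws open and shut (so a half turn about z gives the same grasp; the last joint's range is limited). The gripper opens to 87 mm and grips with 3 to 60 N. Pads are 19 mm wide; open, the fingers measure 117 mm over their backs; the gripper's body (75 mm by 190 mm) begins 51 mm behind the grasp point.
Start: joints at [0.983, 0.527, 1.433, -0, 1.181, -0.178], TCP at [248.974, 573.244, 239.548] pointing down, gripper open.
Joint ranges: [-3.08, 3.08], [-0.75, 2.2], [0.22, 2.44], [-1.43, 4.57], [0, 2.65], [-2.85, 2.85]. Speed limits (rad/s): [2.79, 2.79, 3.14, 3.14, 3.14, 3.14].

## Interface

Orientations are given as a rotation vector (axis times angle).
In Python, from cell import status, eyes, workorder, robot gives the robot as it stands.
- The arm moves only by the tool servo_tool, never from a script. Its argument "steps" is a list of rows, each an object of numbers: "x", "y", "z": the shift along the tool's x, y, z in cm; "twist": the turn about the tool's z in degrees. In form: [{"x": .., "y": .., "z": .., "twist": ..}, ...]. A call has 1 to 8 rows; each row shifts and turns the commanded pose from where the row before left it, along the tool's axes as they then stand; what a row does not reach is not made up. A row lasts 1/8 s, in which the tool goes at most 62.5 mm and 10.7 degrees, less where a joint would pass 70% of its speed; a pose out of reach is approached as far as the arm can. A call is refused whole if a number of a shift passes 6.25 or a number of a turn 10.7, either way. A call with a gripper value outside its range is refused whole. "jaw" is the closure, from 0 (fully open) to 1 (shut), set as the call begins (left out, the last holds). The fingers move at their own pace and stop on an object; "force" is the grip in N (left out, the last holds). Time passes only in rows, so rows that do not move let the fingers close. It gives the time, the measured TCP pose, the force and the opening at its end, in the units of the state.
- status.observe(): the state, without advancing time (a new reading comes with each control period).
- eyes.grab_frame(name): name is "scene" or "top" or "wrist"; returns the picture (400x640x3 uint8, blue, green, red); there is no depth.
- eyes.camera_params(name): a dict with "fx", "fy", "cx", "cy" (pixels), "rvec" (rotation vector, rad) and "tvec" (3), from world to camera coordinates, as OpenCV has them. Camera axes: x right, y down, z forward; pixel columns grow to the right and rows downward; lengths in mm; the calibration is good to about 2 mm. A picture is of the moment at which its call begins: read the wrist's pose just before it. camera_params takes no time and is no camera call; for the wrist camera it gives the pose at the moment of the call.
- workorder.hand_in(): hands the job in, once; it reports no verdict.
The state is a dict: "time_s": time; "q": joint angles; "qd": joint speeds; "effort": joint torques, N m; "tool_pos": TCP position; "tool_rot": TCP orientation; "wrist_force": force on the tool from outside, world axes, zero at the start; "torque": the same for the moment, N m; "opening": opening from 0.0 (shut) to 1.0 (fully open).
Only numpy, scipy, OpenCV 4.12 (cv2) and the standard library are available. Lean on these libraries where they do the work, as an engineer would, in place of code of your own. Each camera call takes 0.05 s, during which the arm holds its last target. There are 200 camera calls.

## Task

This emergency-lighting unit lies on its back on the storeroom bench with a fresh battery in it. First swing its open battery cover fully shut; then take the red key out of the tool block, push it fully home in the unit's key switch (the pins are sticky: wiggle the key if it binds) and turn it a quarter clockwise, right to its stop. The lamps are tested only while the key is held against its return spring, so finish with the key still in your grip, held at the stop; leave the two drivers in the block and the old battery where they are.

Things in the scene. Friction and masses are not known exactly. Their poses are not given: they have to be found in the camera images.
- cover (a joint): hinge angle of the white steel battery cover in rad: 0 = fully shut, grows as it opens, up to 1.6. At the start it stands open at 1.1 to 1.5. The hinge is stiff: the cover stays where it is left and is pushed shut by about 5 N at its free edge.
- cover_hinge (a point): middle of the cover's hinge line, 90 mm above the bench, fixed to the unit, with the unit's axes: x along the hinge, away from the robot towards the lamp heads, y to the unit's left, z up. The shut cover reaches from the hinge 206 mm towards -y, is 234 mm long in x (centred), its outer face 102 mm above the bench. Opening lifts its free edge about the hinge, towards +y.
- cover_edge (a point): middle of the cover's free edge on its outer face (the one that looks up when shut), 206 mm from the hinge line; the cover is 12 mm thick and a 50 mm wide lip stands out 12 mm beyond this edge. Axes turn with the cover: y points from the free edge to the hinge, z out of the outer face.
- test_switch (a joint): angle of the key-switch barrel in rad: 0 = rest, 1.57 = end stop, a quarter turn clockwise seen from above. A spring turns it back to 0 when let go (0.024 N m at rest, 0.09 N m at the stop). Pushing the key in past the pins takes 5 to 15 N; it goes in either way round (half a turn makes no difference). The key has about 0.15 rad of play in the slot.
- keyhole (a point): centre of the keyhole's mouth in the round barrel face, 98 mm above the bench and 8 mm above the panel, bezel 46 mm across. x runs along the slot (along the unit's x at rest), z up; turns with the barrel. The slot goes straight down, 11.2 x 5.2 mm, 34 mm deep, chamfered 1.8 mm; two spring pins stand 1.6 mm into it from its -y side, 11 and 20 mm down.
- key_bow (a point): grip point of the red key: on the middle of its flat red bow (30 mm wide along x, 10 mm thick along y, 42 mm tall; grip across the thickness), 24 mm above the bow's lower end; z points up. Below the bow: round collar 16 mm across, 12 mm long, then the flat blade 10 (x) x 4 (y) x 30 mm. At the start it stands upright in a hole of the block, bow resting on the block's top.
- key_shoulder (a point): centre of the underside of the key's collar, 36 mm below key_bow, where the blade begins (the blade ends 30 mm further down); it rests on the barrel face, at keyhole, when the key is fully home.
- key: the whole red key, 45 g; origin at the lower end of the bow, on the key's axis, axes as key_bow.
- block: wooden tool block 220 (x) x 62 (y) x 50 mm high, fixed to the bench, origin at the centre of its underside; three round holes 17.4 mm across and 46 mm deep in its top, on its x axis at -70, 0 and +70 mm.
- driver_y_mid (a point): middle of the yellow handle (27 mm across, 54 mm tall) of a short driver that stands in another hole of the block: leave alone.
- driver_b_mid (a point): middle of the blue handle (27 mm across, 54 mm tall) of a short driver that stands in another hole of the block: leave alone.
- old_battery_mid (a point): centre of the old grey battery block, 65 x 150 x 94 mm, standing loose on the bench to the left of the unit: leave alone.
- unit: the white steel unit, fixed to the bench, 240 (x) x 360 (y) x 90 mm high, two black lamp heads beyond its far (+x) side; origin at the centre of its underside, axes as cover_hinge. Battery bay and cover on its left, grey control panel with the key switch on its right. The keyhole lies at x -30, y -105, z 98 mm, the hinge line at y 174, z 90 mm.
Things that resemble listed ones, but are neither listed nor needed, are in the scene too. Of the things that look like the key, the smallest one is meant.

How it is judged (in metres and radians):
On the way, in this order (a step that is already met when the one before it is completed fails the run):
1. the battery cover is fully shut, the key not yet in the switch (value of joint cover below 0.04 rad and distance between key_shoulder and keyhole above 0.04 m), for 0.2 s.
2. the key is fully home in the key switch (z of key_shoulder in the frame of keyhole below 0.004 m and horizontal distance between key_shoulder and keyhole below 0.004 m and angle between key's own z axis and vertical below 0.15 rad), for 0.1 s.
3. the key is turned a quarter (value of joint test_switch above 1.4 rad), for 0.2 s.
At the end, for the whole second after the job is handed in: the cover is shut (under 0.04 rad), the key is fully home (collar within 4 mm of the barrel face and of its centre, upright within 0.15 rad, blade in line with the slot within 0.3 rad), the barrel is held turned more than 1.4 of 1.57 rad clockwise and the fingers still grip the key (more than 2 N) (all of step 2 and value of joint cover below 0.04 rad and value of joint test_switch above 1.4 rad and angle between the x axis of key_bow and the x axis of keyhole, either way round below 0.3 rad and contact force between the fingers and key above 2 N); the arm keeps its last pose, push and grip.
It fails at once if a driver in the block is disturbed (moved over 15 mm) (distance of any of driver_y_mid, driver_b_mid from where it was at the start of the episode above 0.015 m).
It fails at once if the old battery is disturbed (moved over 15 mm) (distance of old_battery_mid from where it was at the start of the episode above 0.015 m).
It also fails if it takes over 72 s, if anything falls off the work surface, if the arm or the gripper's body presses on something with over 40 N, if the wrist force passes 120 N, or if a joint passes its speed limit or range.

## Working session

There is one attempt and no reset: what is moved stays moved. The work goes in short steps, Python scripts to look and compute and a tool call to move; the robot and the scene stay as the last step left them, time stands still between calls to the robot, and variables do not carry over. Pictures are saved under pics/ and viewed, about 8 in all and at most 12, crops included, and the job is handed in when it is done.

Besides the shell and the picture viewer there is one more tool, called after ">>>" by a JSON object that holds its "method" and its "body", one argument or row to a line. servo_tool: Moves the arm, as the interface text tells. Its arguments: {"type":"object","properties":{"steps":{"type":"array"},"jaw":{"type":"number"},"force":{"type":"number"}},"required":["steps"]}

```bash
ls; mkdir -p pics; python3 - <<'E'
from cell import status, eyes
import cv2
for n in("scene","top"):
    im=eyes.grab_frame(n); cv2.imwrite(f"pics/{n}0.png",im); print(n,eyes.camera_params(n))
print(status.observe())
E
```

```text
pics
scene {'fx': 386.20024183653834, 'fy': 386.20024183653834, 'cx': 317.6208102704799, 'cy': 202.17653844917464, 'rvec': array([ 1.3682488 ,  2.06134098, -0.98414305]), 'tvec': array([ 228.66611951, -244.51829772, 1345.67503105])}
top {'fx': 491.1647951675347, 'fy': 491.1647951675347, 'cx': 321.0318636966858, 'cy': 198.75190789349114, 'rvec': array([ 2.10554054, -2.13110882,  0.20721572]), 'tvec': array([  -9.24514057,  514.24664405, 1420.21352104])}
{'time_s': 0.1, 'q': array([ 9.82505199e-01,  5.28367719e-01,  1.43377148e+00, -6.60639658e-06,
        1.18143701e+00, -1.78482369e-01]), 'qd': array([ 0.00079762, -0.00328307, -0.00149857, -0.00017323,  0.0002226 ,
        0.00113116]), 'effort': array([-2.73335663e-04, -4.40986633e+01, -1.77151734e+01,  6.34569721e-02,
        5.33811806e-02, -4.57799968e-05]), 'tool_pos': array([248.62710274, 572.7259774 , 238.67370226]), 'tool_rot': array([-6.39077025e-01, -3.07515053e+00,  2.89247326e-03]), 'wrist_force': array([-0.38379738, -0.18500346, -0.67274507]), 'torque': array([-0.00262092, -0.01110641,  0.03412968]), 'opening': 1.003191546696762}
```

View pics/scene0.png

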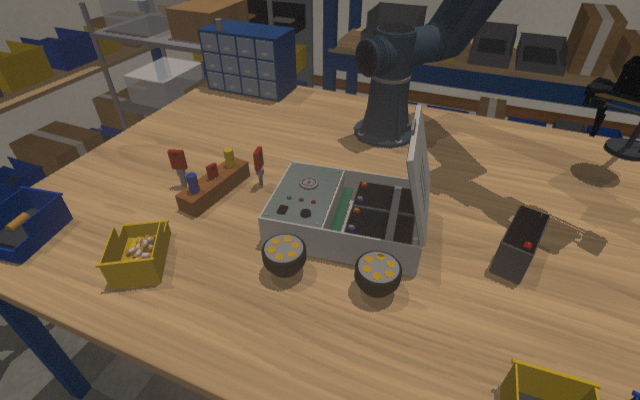

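View pics/top0.png

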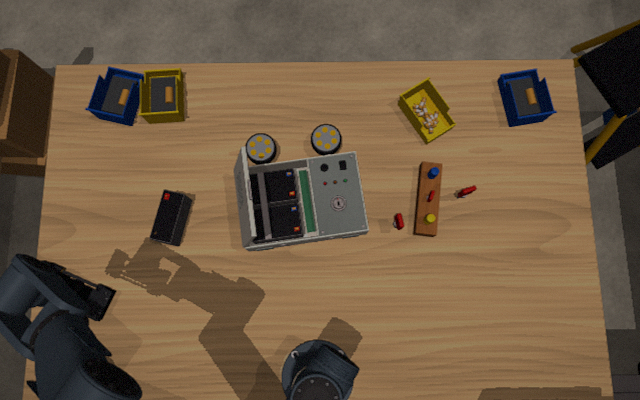

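The red key-like candidates in the scene picture are (177,160) and (259,160), which both stand outside the block, and (212,171) in the block. The last one is the smallest and fits the description, so I'll confirm it in an enlarged crop.

```bash
python3 - <<'E'
import cv2
t=cv2.imread("pics/top0.png")[130:255,230:480]; s=cv2.imread("pics/scene0.png")[100:300,160:440]
cv2.imwrite("pics/tc.png",cv2.resize(t,None,fx=3.2,fy=3.2,interpolation=cv2.INTER_CUBIC))
cv2.imwrite("pics/sc.png",cv2.resize(s,None,fx=2.8,fy=2.8,interpolation=cv2.INTER_CUBIC))
E
```

```text
(no output)
```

View pics/tc.png

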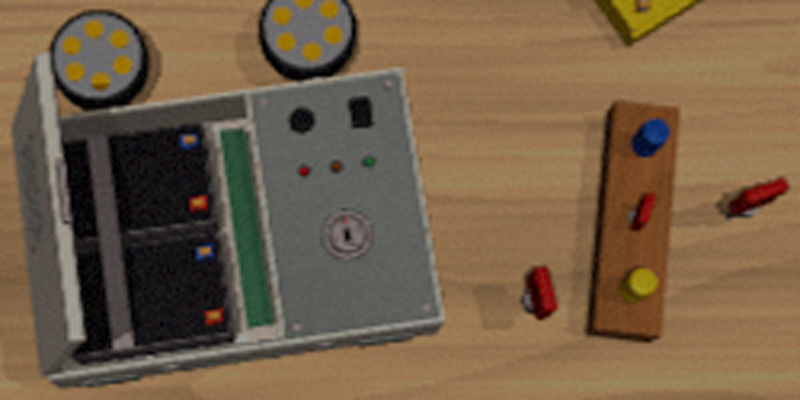

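View pics/sc.png

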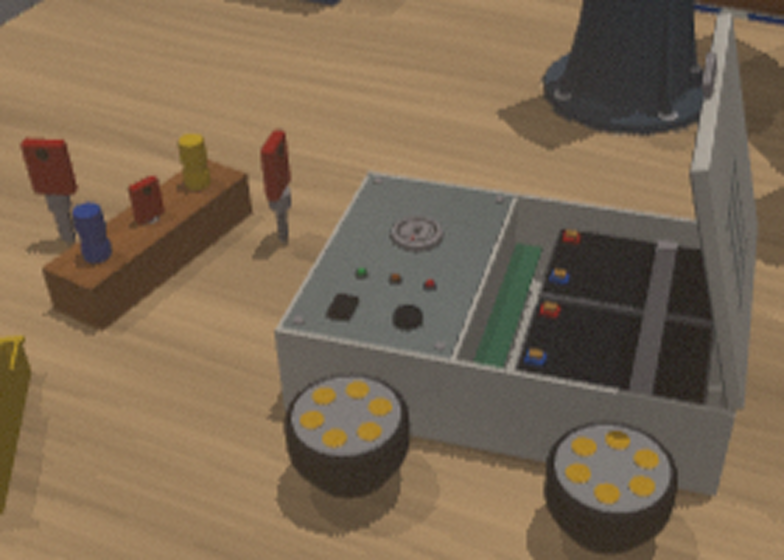

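```bash
cat > h.py <<'E'
import numpy as np, cv2
from cell import status, eyes, workorder, robot
from scipy.optimize import least_squares
from scipy.spatial.transform import Rotation as R
C={n:eyes.camera_params(n) for n in("top","scene")}
K=lambda c:np.array([[c['fx'],0,c['cx']],[0,c['fy'],c['cy']],[0,0,1.]])
def proj(c,p): return cv2.projectPoints(np.atleast_2d(np.array(p,float)),c['rvec'],c['tvec'],K(c),None)[0][:,0]
def ray(c,u,z):
    Rm=cv2.Rodrigues(c['rvec'])[0]; o=-Rm.T@c['tvec']; d=Rm.T@np.linalg.inv(K(c))@[u[0],u[1],1]
    return o+d*(z-o[2])/d[2]
def pose(p,L): 
    c,s=np.cos(p[2]),np.sin(p[2]); L=np.atleast_2d(np.array(L,float))
    return np.c_[p[0]+c*L[:,0]-s*L[:,1],p[1]+s*L[:,0]+c*L[:,1],L[:,2]]
T=lambda x,y:(230+x/3.2,130+y/3.2)
S=lambda x,y:(160+x/2.8,100+y/2.8)
def fit(obs,p0):
    f=lambda p:np.concatenate([(proj(C[n],pose(p,l))[0]-u) for n,l,u in obs])
    r=least_squares(f,p0,loss='soft_l1'); return r.x,f(r.x).reshape(-1,2)
E
python3 - <<'E'
from h import *
np.set_printoptions(precision=2,suppress=True)
U=[("top",(120,-180,90),T(402,70)),("top",(-120,-180,90),T(442,320)),("top",(-30,-105,98),T(347,234)),
("scene",(-120,-180,90),S(370,176)),("scene",(120,-180,90),S(277,332)),("scene",(-30,-105,98),S(417,231))]
p,r=fit(U,[500,100,0]);print("unit",p,"\n",r)
print("kh",pose(p,(-30,-105,98)),"hinge",pose(p,(0,174,90)))
print('bezel rays',ray(C['top'],T(347,234),98),ray(C['scene'],S(417,231),98))
B=[("top",(110,31,50),T(612,102)),("top",(110,-31,50),T(679,108)),("top",(-110,31,50),T(588,332)),
("scene",(110,-31,50),S(45,268)),("scene",(110,31,50),S(98,293)),("scene",(-110,31,50),S(250,178)),
("top",(70,0,104),T(657,128)),("top",(-70,0,104),T(642,278)),("scene",(70,0,104),S(88,212)),("scene",(-70,0,104),S(192,142))]
b,r=fit(B,[500,-200,0]);print("block",b,"\n",r); print("holes",pose(b,[(-70,0,50),(0,0,50),(70,0,50)]))
def cov(th):
    o=[]
    for x in(-117,117): o.append((x,174-206*np.cos(th)+12*np.sin(th),90+206*np.sin(th)+12*np.cos(th))); o.append((x,174-206*np.cos(th),90+206*np.sin(th)))
    return pose(p,o)
for th in(1.1,1.2,1.3,1.4,1.5):
    print(th,((proj(C['scene'],cov(th))-[160,100])*2.8).round().tolist(),((proj(C['top'],cov(th))-[230,130])*3.2).round().tolist())
E
```

```text
unit [507.38  45.14   0.14] 
 [[-0.96 -1.21]
 [-0.11  0.08]
 [-0.91 -0.21]
 [-0.44 -2.02]
 [-0.83 -0.78]
 [ 0.23 -0.81]]
kh [[491.83 -62.94  98.  ]] hinge [[483.89 217.55  90.  ]]
bezel rays [491.18 -65.57  98.  ] [495.14 -62.09  98.  ]
block [ 514.32 -335.1   -12.71] 
 [[-0.53 -0.91]
 [-1.11 -0.25]
 [ 0.26 -1.45]
 [-0.64 -0.2 ]
 [-1.91 -1.26]
 [-0.28 -1.76]
 [-1.57  0.43]
 [-1.04  0.63]
 [-0.11 -1.72]
 [ 0.1  -1.79]]
holes [[ 445.02 -325.23   50.  ]
 [ 514.32 -335.1    50.  ]
 [ 583.62 -344.97   50.  ]]
1.1 [[681.0, 20.0], [666.0, 25.0], [646.0, 176.0], [628.0, 181.0]] [[119.0, 335.0], [133.0, 334.0], [82.0, 49.0], [96.0, 49.0]]
1.2 [[707.0, 14.0], [692.0, 18.0], [678.0, 171.0], [659.0, 174.0]] [[93.0, 338.0], [108.0, 336.0], [57.0, 50.0], [72.0, 50.0]]
1.3 [[734.0, 11.0], [718.0, 13.0], [712.0, 168.0], [692.0, 170.0]] [[66.0, 341.0], [82.0, 339.0], [31.0, 51.0], [46.0, 51.0]]
1.4 [[761.0, 10.0], [745.0, 11.0], [746.0, 168.0], [726.0, 168.0]] [[39.0, 344.0], [55.0, 342.0], [5.0, 54.0], [20.0, 52.0]]
1.5 [[789.0, 11.0], [773.0, 10.0], [781.0, 171.0], [761.0, 170.0]] [[12.0, 348.0], [28.0, 346.0], [-21.0, 57.0], [-6.0, 55.0]]
```

The cover stands at about 1.3 rad. Next I work out the approach to the cover and the push path.

```bash
cat >> h.py <<'E'
np.set_printoptions(precision=2,suppress=True)
UN=np.array([507.38,45.14,0.14])
def go(tgt,yaw_y=None):
    """tool-frame shift (cm) to world TCP target; twist (deg) to bring tool y to world angle yaw_y"""
    s=status.observe(); M=R.from_rotvec(s['tool_rot']).as_matrix()
    a=np.arctan2(M[1,1],M[0,1]); tw=None
    if yaw_y is not None: tw=-np.degrees((yaw_y-a+np.pi/2)%np.pi-np.pi/2)
    print("tcp",s['tool_pos'],"yaw_y",a,"z",M[:,2],"shift cm",M.T@(np.array(tgt)-s['tool_pos'])/10,"twist",tw,"q6",s['q'][5])
E
python3 - <<'E'
from h import *
P=pose(UN,(0,204,0))[0]; P[2]=292
go(P,UN[2]+np.pi/2)
r=185;f=lambda t:np.array([174-r*np.cos(t)+12*np.sin(t)+15,90+r*np.sin(t)+12*np.cos(t)+17])
ts=np.r_[1.3,np.arange(1.2,-.01,-.1)];w=np.array([f(t) for t in ts]);print(np.c_[ts,w]);print(np.diff(w,axis=0)/10*[1,-1])
print("battery",[ray(C['top'],u,94) for u in((165,192),(192,196),(155,240))])
E
```

```text
tcp [248.63 572.73 238.67] yaw_y 1.160990419856482 z [-0. -0. -1.] shift cm [-34.09 -20.7   -5.3 ] twist -31.501558018933668 q6 -0.17848236852832883
[[  1.3  151.08 288.47]
 [  1.2  133.15 283.78]
 [  1.1  115.78 277.32]
 [  1.    99.14 269.16]
 [  0.9   83.4  259.37]
 [  0.8   68.72 248.07]
 [  0.7   55.23 235.36]
 [  0.6   43.09 221.36]
 [  0.5   32.4  206.22]
 [  0.4   23.28 190.1 ]
 [  0.3   15.81 173.14]
 [  0.2   10.07 155.51]
 [  0.1    6.12 137.41]
 [ -0.     4.   119.  ]]
[[-1.79  0.47]
 [-1.74  0.65]
 [-1.66  0.82]
 [-1.57  0.98]
 [-1.47  1.13]
 [-1.35  1.27]
 [-1.21  1.4 ]
 [-1.07  1.51]
 [-0.91  1.61]
 [-0.75  1.7 ]
 [-0.57  1.76]
 [-0.39  1.81]
 [-0.21  1.84]]
battery [array([531.09, 438.89,  94.  ]), array([518.22, 359.73,  94.  ]), array([391.11, 460.49,  94.  ])]
```

>>> {"method": "servo_tool", "body": {
  "steps": [
    {"z": -2.65},
    {"z": -2.65, "x": -3, "y": -2},
    {"x": -5, "y": -3},
    {"x": -5, "y": -3},
    {"x": -5, "y": -3},
    {"x": -5, "y": -3},
    {"x": -5, "y": -3},
    {"x": -4, "y": -2}
  ],
  "jaw": 1,
  "force": 20
}}

```text
invalid input at $.steps[0]: expected keys x, y, z, twist
```

>>> {"method": "servo_tool", "body": {
  "steps": [
    {"x": -2, "y": -1.7, "twist": -10.5},
    {"twist": -10.5},
    {"twist": -10.5},
    {}
  ]
}}

```text
invalid input at $.steps[0]: expected keys x, y, z, twist
```

```bash
python3 - <<'E'
from h import *
for y in (204,151): 
    P=pose(UN,(0,y,0))[0]; P[2]=288; go(P,UN[2]+np.pi/2)
print(status.observe()['q'])
E
```

```text
tcp [248.63 572.73 238.67] yaw_y 1.160990419856482 z [-0. -0. -1.] shift cm [-34.09 -20.7   -4.9 ] twist -31.501558018933668 q6 -0.17848236852832883
tcp [248.63 572.73 238.67] yaw_y 1.160990419856482 z [-0. -0. -1.] shift cm [-36.86 -25.22  -4.9 ] twist -31.501558018933668 q6 -0.17848236852832883
[ 0.98  0.53  1.43 -0.    1.18 -0.18]
```

>>> {"method": "servo_tool", "body": {
  "steps": [
    {"x": 0, "y": 0, "z": -2.65, "twist": 0},
    {"x": -3, "y": -2, "z": -2.65, "twist": 0},
    {"x": -5, "y": -3, "z": 0, "twist": 0},
    {"x": -5, "y": -3, "z": 0, "twist": 0},
    {"x": -5, "y": -3, "z": 0, "twist": 0},
    {"x": -5, "y": -3, "z": 0, "twist": 0},
    {"x": -5, "y": -3, "z": 0, "twist": 0},
    {"x": -4, "y": -2, "z": 0, "twist": 0}
  ],
  "jaw": 1,
  "force": 20
}}

```text
time_s: 1.1
tool_pos: [467.6, 269.3, 292.3]
tool_rot: [-0.641, -3.075, 0.001]
wrist_force: [-0.4, 0.6, -1.2]
opening: 0.17
```

>>> {"method": "servo_tool", "body": {
  "steps": [
    {"x": -2, "y": -1.7, "z": 0, "twist": -10.5},
    {"x": 0, "y": 0, "z": 0, "twist": -10.5},
    {"x": 0, "y": 0, "z": 0, "twist": -10.5},
    {"x": 0, "y": 0, "z": 0, "twist": 0}
  ]
}}

```text
time_s: 1.6
tool_pos: [478.1, 247.7, 292.2]
tool_rot: [0.216, -3.133, 0.0]
wrist_force: [-0.6, 0.0, -0.1]
opening: 0.008
```

```bash
python3 - <<'E'
from h import *
for y in (204,151): 
    P=pose(UN,(0,y,0))[0]; P[2]=288; go(P,UN[2]+np.pi/2)
s=status.observe();print(s['q'],s['wrist_force'],s['opening'])
E
```

```text
tcp [478.11 247.69 292.16] yaw_y 1.7083225687657306 z [-0. -0. -1.] shift cm [-0.07 -0.06  0.42] twist -0.14173589460781513 q6 -1.4379630595088198
tcp [478.11 247.69 292.16] yaw_y 1.7083225687657306 z [-0. -0. -1.] shift cm [-0.09 -5.36  0.42] twist -0.14173589460781513 q6 -1.4379630595088198
[ 0.27  0.35  1.58 -0.    1.21 -1.44] [-0.57  0.02 -0.05] 0.007967113475808352
```

>>> {"method": "servo_tool", "body": {
  "steps": [
    {"x": 0, "y": -2.5, "z": 0.4, "twist": 0},
    {"x": 0, "y": -2.5, "z": 0, "twist": 0},
    {"x": 0, "y": -1.9, "z": 0.3, "twist": 0},
    {"x": 0, "y": -1.7, "z": 0.65, "twist": 0},
    {"x": 0, "y": -1.7, "z": 0.8, "twist": 0},
    {"x": 0, "y": -1.6, "z": 1, "twist": 0},
    {"x": 0, "y": -1.5, "z": 1.1, "twist": 0},
    {"x": 0, "y": 0, "z": 0, "twist": 0}
  ]
}}

```text
time_s: 2.6
tool_pos: [496.3, 113.8, 248.5]
tool_rot: [0.216, -3.131, 0.001]
wrist_force: [0.5, 0.9, 1.0]
opening: 0.008
```

```bash
python3 - <<'E'
from h import *
for y,z in ((68.7,248),(4,119)): 
    P=pose(UN,(0,y,0))[0]; P[2]=z; go(P,UN[2]+np.pi/2)
s=status.observe();print(s['q'],s['wrist_force'],s['opening'])
E
```

```text
tcp [496.28 113.85 248.46] yaw_y 1.7088782405335383 z [-0. -0. -1.] shift cm [-0.14 -0.09  0.05] twist -0.10989824751786127 q6 -1.702466575878586
tcp [496.28 113.85 248.46] yaw_y 1.7088782405335383 z [-0. -0. -1.] shift cm [-0.2  -6.56 12.95] twist -0.10989824751786127 q6 -1.702466575878586
[ 0.01  0.36  1.71 -0.    1.08 -1.7 ] [0.53 0.94 1.04] 0.00831928445421526
```

>>> {"method": "servo_tool", "body": {
  "steps": [
    {"x": 0, "y": -1.3, "z": 1.3, "twist": 0},
    {"x": 0, "y": -1.2, "z": 1.4, "twist": 0},
    {"x": 0, "y": -1.1, "z": 1.5, "twist": 0},
    {"x": 0, "y": -0.9, "z": 1.6, "twist": 0},
    {"x": 0, "y": -0.7, "z": 1.7, "twist": 0},
    {"x": 0, "y": -0.6, "z": 1.8, "twist": 0},
    {"x": 0, "y": -0.4, "z": 1.8, "twist": 0},
    {"x": 0, "y": -0.2, "z": 1.4, "twist": 0}
  ]
}}

```text
time_s: 3.6
tool_pos: [505.9, 51.1, 123.7]
tool_rot: [0.219, -3.133, 0.001]
wrist_force: [-0.4, 0.3, 1.5]
opening: 0.003
```

>>> {"method": "servo_tool", "body": {
  "steps": [
    {"x": 0, "y": 0, "z": 0.3, "twist": 0},
    {"x": 0, "y": 0, "z": 0.2, "twist": 0},
    {"x": 0, "y": 0, "z": 0.2, "twist": 0}
  ]
}}

```text
time_s: 3.98
tool_pos: [505.8, 51.9, 119.2]
tool_rot: [0.221, -3.134, 0.0]
wrist_force: [-5.3, -0.0, 20.7]
opening: 0.006
```

```bash
python3 - <<'E'
from h import *
P=pose(UN,(0,4,0))[0]; P[2]=119; go(P,UN[2]+np.pi/2)
s=status.observe();print(s['q'],s['wrist_force'])
cv2.imwrite("pics/s2.png",eyes.grab_frame("scene"))
E
```

```text
tcp [505.78  51.94 119.24] yaw_y 1.7113996732845282 z [-0. -0. -1.] shift cm [-0.06 -0.3   0.02] twist 0.034569207439922194 q6 -1.8287223980188156
[-0.12  0.56  1.83 -0.    0.75 -1.83] [-5.27 -0.04 20.67]
```

View pics/s2.png

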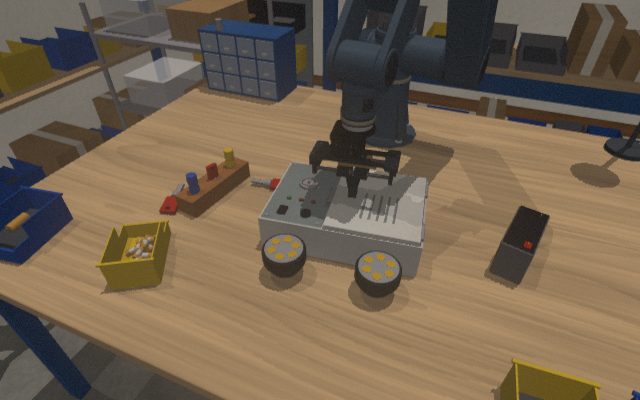

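The cover is shut: the tip stopped firmly at the expected height, with 20 N on it. The picture shows it flat over the bay at about (380,205). Both decoy keys have fallen over, at (270,184) and (172,203); the real key is still in the block at (212,171). Next I raise the arm and look at the key with the wrist camera.

>>> {"method": "servo_tool", "body": {
  "steps": [
    {"x": 0, "y": 0, "z": -4, "twist": 0},
    {"x": 0, "y": 0, "z": -6, "twist": 0},
    {"x": 0, "y": 0, "z": -4, "twist": 0},
    {"x": 0, "y": -6, "z": 0, "twist": 0},
    {"x": 0, "y": -6, "z": 0, "twist": 0},
    {"x": 0, "y": -6, "z": 0, "twist": 0},
    {"x": 0, "y": -6, "z": 0, "twist": 0},
    {"x": 0, "y": -6, "z": 0, "twist": 0}
  ],
  "jaw": 0.5
}}

```text
time_s: 5.03
tool_pos: [548.1, -246.8, 258.6]
tool_rot: [-0.22, 3.133, -0.001]
wrist_force: [-0.5, -0.1, -0.3]
opening: 0.495
```

>>> {"method": "servo_tool", "body": {
  "steps": [
    {"x": 0.5, "y": -6, "z": 0, "twist": 0},
    {"x": 4.5, "y": -2.4, "z": 0, "twist": 0},
    {"x": 0, "y": 0, "z": 0, "twist": 0},
    {"x": 0, "y": 0, "z": 0, "twist": 0}
  ]
}}

```text
time_s: 5.52
tool_pos: [510.3, -334.9, 258.4]
tool_rot: [-0.219, 3.133, 0.0]
wrist_force: [-0.6, 0.2, -0.4]
opening: 0.496
```

```bash
python3 - <<'E'
from h import *
go((514.3,-335,72))
c=eyes.camera_params("wrist");im=eyes.grab_frame("wrist");cv2.imwrite("pics/w1.png",im)
import pickle;pickle.dump(c,open("w1.pkl","wb"))
print(proj(c,[(514.3,-335,92),(514.3,-335,50),(514.3,-335,74)]),status.observe()['q'],status.observe()['opening'])
E
```

```text
tcp [ 510.3  -334.88  258.38] yaw_y 1.7104638504028669 z [ 0.  0. -1.] shift cm [-0.38 -0.07 18.64] twist None q6 -2.4748513080836965
[[321.13 191.85]
 [321.26 182.78]
 [321.19 187.7 ]] [-0.76  0.49  1.45  0.    1.2  -2.47] 0.49704187926907584
```

View pics/w1.png

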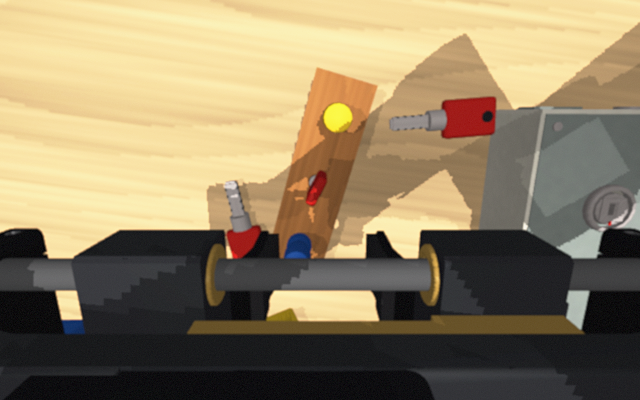

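```bash
cat > fitkey.py <<'E'
from h import *
from scipy.optimize import minimize
def redmask(im): 
    b,g,r=[im[...,i].astype(int) for i in range(3)]; return ((r>70)&(r>2*g+10)&(r>2*b+10)).astype(np.uint8)
def boxmask(c,p,z0,z1,box):
    L=[(x,y,z) for x in(-15,15) for y in(-5,5) for z in(z0,z1)]
    u=proj(c,pose(p,L))-[box[0],box[1]]; m=np.zeros((box[3]*8,box[2]*8),np.uint8)
    h=cv2.convexHull(np.round(u*8+4).astype(np.int32)); cv2.fillConvexPoly(m,h,1); return cv2.resize(m.astype(np.float32),(box[2],box[3]),interpolation=cv2.INTER_AREA)
def fitkey(c,im,box,p0,z0=50,z1=92):
    x,y,w,h=box; M=redmask(im)[y:y+h,x:x+w].astype(np.float32)
    f=lambda p:np.abs(boxmask(c,p,z0,z1,box)-M).sum()
    best=min((minimize(f,[p0[0],p0[1],a],method='Nelder-Mead',options=dict(initial_simplex=[[p0[0],p0[1],a],[p0[0]+6,p0[1],a],[p0[0],p0[1]+6,a],[p0[0],p0[1],a+.3]])) for a in np.arange(-1.5,1.5,.25)),key=lambda r:r.fun)
    return best.x,best.fun,M.sum()
E
python3 - <<'E'
from fitkey import *
import pickle
c=pickle.load(open("w1.pkl","rb"));im=cv2.imread("pics/w1.png")
print(fitkey(c,im,(295,160,50,60),(514,-335)))
t=cv2.imread("pics/top0.png");print(fitkey(C['top'],t,(420,180,22,30),(514,-335)))
s=cv2.imread("pics/scene0.png");print(fitkey(C['scene'],s,(198,155,26,32),(514,-335)))
print("kh wrist",ray(c,(608,208),98))
E
```

```text
(array([ 515.12, -340.08,   -0.26]), np.float64(82.171875), np.float32(404.0))
(array([ 518.76, -342.22,   -0.51]), np.float64(28.515625), np.float32(36.0))
(array([ 489.08, -360.05,    0.72]), np.float64(76.4375), np.float32(20.0))
kh wrist [491.23 -71.3   98.  ]
```

```bash
python3 - <<'E'
from fitkey import *
import pickle
c=pickle.load(open("w1.pkl","rb"));im=cv2.imread("pics/w1.png")
x0,y0,w,h=280,150,80,80
a=cv2.resize(im[y0:y0+h,x0:x0+w],None,fx=6,fy=6,interpolation=cv2.INTER_CUBIC); b=a.copy()
m=cv2.resize(redmask(im)[y0:y0+h,x0:x0+w],None,fx=6,fy=6,interpolation=cv2.INTER_NEAREST)
cn,_=cv2.findContours(m,0,1);cv2.drawContours(b,cn,-1,(255,255,0),1)
p=(515.12,-340.08,-.26)
for z,col in((92,(0,255,0)),(50,(255,0,0))):
    u=((proj(c,pose(p,[(-15,-5,z),(15,-5,z),(15,5,z),(-15,5,z)]))-[x0,y0]+.5)*6).round().astype(int);cv2.polylines(b,[u.reshape(-1,1,2)],True,col,1)
cv2.imwrite("pics/kc.png",np.hstack([a,b])[:, :].astype(np.uint8)[:480,:960]); 
o=cv2.resize(np.hstack([a,b]),(800,400));cv2.imwrite("pics/kc.png",o)
E
```

```text
(no output)
```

View pics/kc.png

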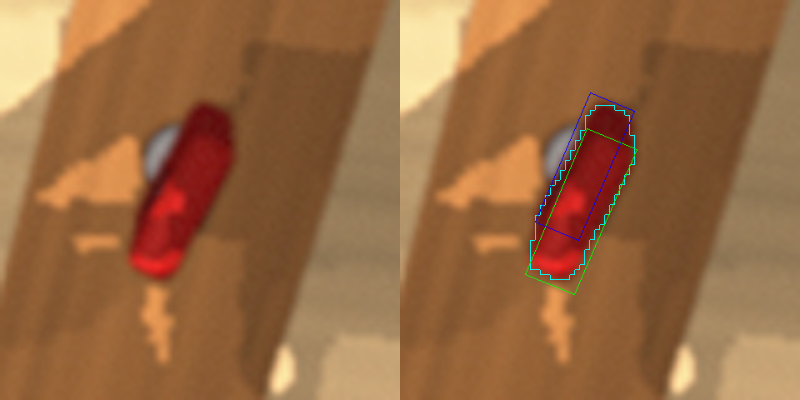

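The crop confirms the target: the small red key in the middle hole, long axis at about -0.26 rad, with the grey collar below it. Next I align the jaws, go lower and measure again.

>>> {"method": "servo_tool", "body": {
  "steps": [
    {"x": -0.4, "y": -0.4, "z": 2, "twist": 0},
    {"x": 0, "y": 0, "z": 3, "twist": 10},
    {"x": 0, "y": 0, "z": 3, "twist": 10},
    {"x": 0, "y": 0, "z": 2, "twist": 3},
    {"x": 0, "y": 0, "z": 0, "twist": 0},
    {"x": 0, "y": 0, "z": 0, "twist": 0}
  ]
}}

```text
time_s: 6.32
tool_pos: [515.3, -338.5, 158.1]
tool_rot: [0.406, 3.115, -0.0]
wrist_force: [-0.4, -0.6, -0.0]
opening: 0.5
```

```bash
python3 - <<'E'
from fitkey import *
import pickle
go((515.1,-340,72),1.31)
c=eyes.camera_params("wrist");im=eyes.grab_frame("wrist");cv2.imwrite("pics/w2.png",im)
pickle.dump(c,open("w2.pkl","wb"))
s=status.observe();M=R.from_rotvec(s['tool_rot']).as_matrix();tp=s['tool_pos']
pts=[tp+M@[0,y,z] for y in(-20,20) for z in(0,17)]
print(proj(c,[(515.1,-340,92),(515.1,-340,50)]),"pads",proj(c,pts),c['fx'])
m=redmask(im);n,l,st,ce=cv2.connectedComponentsWithStats(m)
print([(st[i].tolist(),ce[i].round(1).tolist()) for i in range(1,n) if st[i,4]>60])
print(fitkey(c,im,(270,140,110,140),(515,-340)))
E
```

```text
tcp [ 515.33 -338.46  158.08] yaw_y 1.3112926435817769 z [ 0. -0. -1.] shift cm [-0.01 -0.15  8.61] twist 0.07406302165048631 q6 -2.073468584532714
[[319.35 221.54]
 [319.82 204.47]] pads [[276.84 266.91]
 [281.14 252.18]
 [364.66 266.93]
 [360.6  252.2 ]] 343.475870191917
[([442, 0, 87, 77, 3842], [485.8, 35.0]), ([311, 187, 18, 55, 758], [319.8, 214.3]), ([265, 291, 33, 30, 773], [281.2, 307.0])]
(array([ 514.98, -340.09,   -0.35]), np.float64(139.453125), np.float32(758.0))
```

View pics/w2.png

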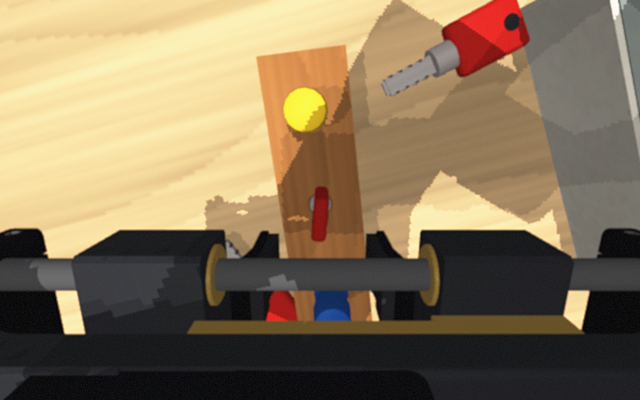

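The key lies centred between the jaws, at (320,214), and the decoy is well away at (485,35). Next I descend and grip.

>>> {"method": "servo_tool", "body": {
  "steps": [
    {"x": 0, "y": -0.15, "z": 2.5, "twist": 4},
    {"x": 0, "y": 0, "z": 2.5, "twist": 0},
    {"x": 0, "y": 0, "z": 2, "twist": 0},
    {"x": 0, "y": 0, "z": 1.6, "twist": 0},
    {"x": 0, "y": 0, "z": 0, "twist": 0}
  ]
}}

```text
time_s: 7.0
tool_pos: [513.9, -339.9, 71.5]
tool_rot: [-0.517, -3.098, -0.001]
wrist_force: [0.5, 0.6, -0.5]
opening: 0.5
```

>>> {"method": "servo_tool", "body": {
  "steps": [
    {"x": 0, "y": 0, "z": 0, "twist": 0},
    {"x": 0, "y": 0, "z": 0, "twist": 0},
    {"x": 0, "y": 0, "z": 0, "twist": 0},
    {"x": 0, "y": 0, "z": 0, "twist": 0},
    {"x": 0, "y": 0, "z": 0, "twist": 0},
    {"x": 0, "y": 0, "z": 0, "twist": 0}
  ],
  "jaw": 1,
  "force": 30
}}

```text
time_s: 7.75
tool_pos: [514.3, -340.3, 72.3]
tool_rot: [0.518, 3.098, -0.0]
wrist_force: [-0.5, 0.6, 3.4]
opening: 0.109
```

```bash
python3 - <<'E'
from h import *
go((515,-340,72)); s=status.observe(); print(s['wrist_force'],s['torque'],s['opening']*87)
E
```

```text
tcp [ 514.27 -340.31   72.34] yaw_y 1.2395182986367583 z [ 0. -0. -1.] shift cm [-0.06  0.05  0.03] twist None q6 -2.0050894968696023
[-0.53  0.55  3.37] [0.08 0.07 0.04] 9.51028626375844
```

>>> {"method": "servo_tool", "body": {
  "steps": [
    {"x": 0, "y": 0, "z": -2, "twist": 0},
    {"x": 0, "y": 0, "z": -3, "twist": 0},
    {"x": 0, "y": 0, "z": -4, "twist": 0},
    {"x": 0, "y": 0, "z": -4, "twist": -7},
    {"x": 0, "y": 0, "z": -2, "twist": -10},
    {"x": 0, "y": 0, "z": 0, "twist": -10},
    {"x": 0, "y": 0, "z": 0, "twist": 0}
  ]
}}

```text
time_s: 8.62
tool_pos: [514.0, -340.0, 222.0]
tool_rot: [0.217, -3.134, -0.0]
wrist_force: [0.2, 0.2, -0.3]
opening: 0.113
```

```bash
python3 - <<'E'
from h import *
go((491.8,-65,200),1.711); s=status.observe(); print(s['wrist_force'],s['torque'],s['opening']*87)
E
```

```text
tcp [ 513.97 -340.04  222.04] yaw_y 1.708767501069825 z [-0.  0. -1.] shift cm [-1.59 27.55  2.21] twist -0.12791276646650965 q6 -2.474304882175255
[ 0.24  0.23 -0.25] [ 0.06  0.02 -0.05] 9.848376684188993
```

>>> {"method": "servo_tool", "body": {
  "steps": [
    {"x": 0, "y": 5, "z": 0, "twist": 0},
    {"x": -0.6, "y": 6, "z": 0, "twist": 0},
    {"x": -0.5, "y": 6, "z": 0, "twist": 0},
    {"x": -0.5, "y": 5.5, "z": 0, "twist": 0},
    {"x": 0, "y": 5, "z": 0, "twist": 0},
    {"x": 0, "y": 0, "z": 0, "twist": 0},
    {"x": 0, "y": 0, "z": 0, "twist": 0}
  ]
}}

```text
time_s: 9.5
tool_pos: [491.9, -65.9, 221.9]
tool_rot: [-0.218, 3.134, -0.001]
wrist_force: [0.9, -0.8, 1.0]
opening: 0.116
```

```bash
python3 - <<'E'
from h import *
import pickle
go((491.8,-65,200),1.711)
c=eyes.camera_params("wrist");im=eyes.grab_frame("wrist");cv2.imwrite("pics/w3.png",im)
s=status.observe();pickle.dump((c,s),open("w3.pkl","wb"))
cv2.imwrite("pics/t3.png",eyes.grab_frame("top"));cv2.imwrite("pics/s3.png",eyes.grab_frame("scene"))
print(proj(c,[(491.8,-63,98),s['tool_pos']-[0,0,34],s['tool_pos']-[0,0,64]]))
a=cv2.resize(im[130:280,240:400],None,fx=3.6,fy=3.6,interpolation=cv2.INTER_CUBIC)
b=cv2.resize(cv2.imread("pics/s3.png")[100:250,260:400],None,fx=3.6,fy=3.6,interpolation=cv2.INTER_CUBIC)[:,:220]
b=cv2.resize(cv2.imread("pics/s3.png")[120:270,280:340],None,fx=3.6,fy=3.6,interpolation=cv2.INTER_CUBIC)
cv2.imwrite("pics/m3.png",np.hstack([a,b]))
E
```

```text
tcp [491.9  -65.87 221.86] yaw_y 1.7098866898629783 z [ 0. -0. -1.] shift cm [-0.    0.09  2.19] twist -0.06378797214047831 q6 -2.068011597227269
[[325.48 199.48]
 [320.52 239.33]
 [320.78 222.43]]
```

View pics/m3.png

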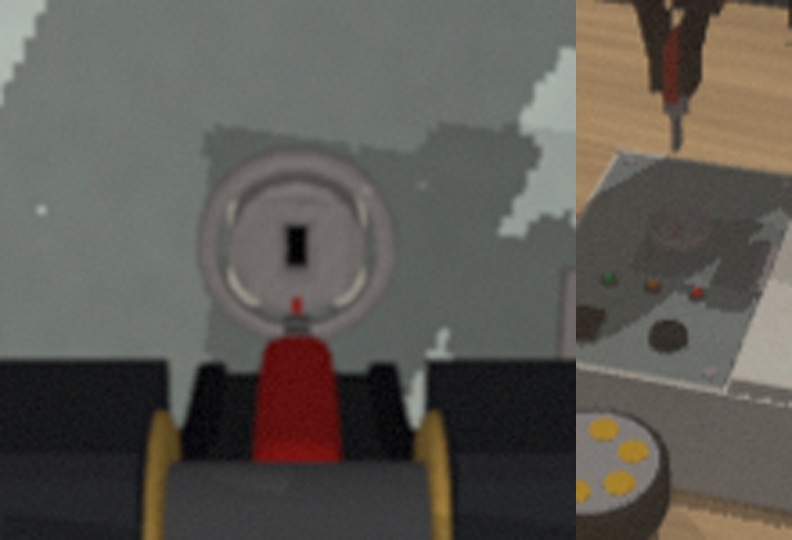

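The wrist view shows the slot at (321.9,197.7), in line with the tool, and the blade tip at (322.4,218). Now I measure both in the same picture.

```bash
python3 - <<'E'
from h import *
import pickle
c,s=pickle.load(open("w3.pkl","rb"));im=cv2.imread("pics/w3.png")
g=cv2.cvtColor(im,cv2.COLOR_BGR2GRAY).astype(int)
print(g[188:208,314:330]);print(im[212:226,314:332].sum(2)//3); print((im[212:226,314:332,2].astype(int)-im[212:226,314:332,1]))
M=R.from_rotvec(s['tool_rot']).as_matrix()
k=ray(c,(321.9,197.7),98);t=ray(c,(322.4,217.7),158)
print("slot",k,"tip near edge",t,"in tool: slot",M.T@(k-s['tool_pos']),"tip",M.T@(t-s['tool_pos']))
E
```

```text
[[109 109 108 109 109 111 110 109 109 109 110 112 112 110 110 109]
 [109 109 110 107 107 109 111 111 109 110 112 111 110 114 109 111]
 [106 109 107 108 106 107 105 107 107 108 109 109 109 105 109 111]
 [108 108 106 103 100  97  98  97  98 101 101 100 101 104 108 110]
 [108 111 107 104  92  78  70  69  72  70  73  83  95 100 107 110]
 [108 111 106 100  88  64  38  28  29  29  39  71  94 102 109 110]
 [111 110 108 101  87  59  24   2   8   0  29  68  96 106 109 111]
 [110 111 108 102  88  62  24   5   1   3  27  73  99 106 109 112]
 [110 108 106 102  89  63  19   1  11   5  31  73 100 106 108 109]
 [111 108 105 102  92  64  25   5   4   1  30  74 100 105 107 109]
 [109 107 109 104  93  71  31   5   0   0  31  73  97 105 105 109]
 [108 108 107 105  94  71  27   3   8   5  31  70  97 101 105 110]
 [108 110 110 105  93  63  25   3   2   2  30  71  98 102 108 110]
 [111 109 110 105  90  61  22   8   4   0  26  71  97 103 107 111]
 [111 111 111 104  92  61  25  12  10  13  29  72  98 105 107 110]
 [110 112 110 105  94  73  47  42  41  40  49  76 100 103 106 112]
 [110 111 109 104  95  85  7
[... 1516 characters left out ...]
-1]
 [-3 -1 -1 -1 -1  4 20 47 67 46 18  4  0 -1 -2 -2 -4 -4]
 [-1 -1 -3 -2 -3  0  7 23 30 23  9  1 -2 -2 -4 -2 -1  3]
 [ 2  0  2  0 -1  1  0  3  3  2  3 -1  0  0  1  1  1  4]
 [ 5  4  4  3  3  1  2  1  1  1  1  3  3  3  4  4  5  5]
 [ 3  5  4  4  2  2  2  1 -1  2  1  1  4  4  5  5  4  6]
 [ 5  5  5  4  3  2  2  1  2  0  0  2  5  7  4  4  5  6]
 [ 4  5  5  6  8 14 18 19 19 17 18 15 14 10  7  5  4  4]
 [ 5 13 19 24 33 41 46 45 46 48 45 46 42 30 21 11  6  1]
 [18 35 46 53 65 72 72 70 73 70 69 72 70 61 48 31 12  0]
 [37 63 70 75 77 81 80 79 80 79 76 77 78 79 69 56 31  5]]
slot [490.74 -66.06  98.  ] tip near edge [488.83 -65.91 158.  ] in tool: slot [  1.35   0.69 123.93] tip [ 3.19  1.07 63.93]
```

>>> {"method": "servo_tool", "body": {
  "steps": [
    {"x": 0.2, "y": 0, "z": 1.5, "twist": 0},
    {"x": 0, "y": 0, "z": 2, "twist": 0},
    {"x": 0, "y": 0, "z": 1, "twist": 0},
    {"x": 0, "y": 0, "z": 0, "twist": 0},
    {"x": 0, "y": 0, "z": 0, "twist": 0}
  ]
}}

```text
time_s: 10.28
tool_pos: [490.2, -66.4, 177.5]
tool_rot: [-0.219, 3.133, -0.001]
wrist_force: [0.1, 0.6, -0.0]
opening: 0.115
```

```bash
python3 - <<'E'
from h import *
import pickle
c=eyes.camera_params("wrist");im=eyes.grab_frame("wrist");cv2.imwrite("pics/w4.png",im)
s=status.observe();pickle.dump((c,s),open("w4.pkl","wb"))
go((490.7,-66,175),1.711)
tp=s['tool_pos'];M=R.from_rotvec(s['tool_rot']).as_matrix()
print("tip near-edge pred",proj(c,[tp+M@[5,0,64]]),"slot pred at meas",proj(c,[(490.74,-66.06,98)]))
a=cv2.resize(im[160:250,270:375],None,fx=6,fy=6,interpolation=cv2.INTER_CUBIC);cv2.imwrite("pics/m4.png",a)
E
```

```text
tcp [490.21 -66.3  177.61] yaw_y 1.7104279718353674 z [ 0. -0. -1.] shift cm [-0.05  0.02  0.26] twist -0.03277479959606507 q6 -2.07116083132662
tip near-edge pred [[321.88 214.89]] slot pred at meas [[322.23 215.93]]
```

View pics/m4.png

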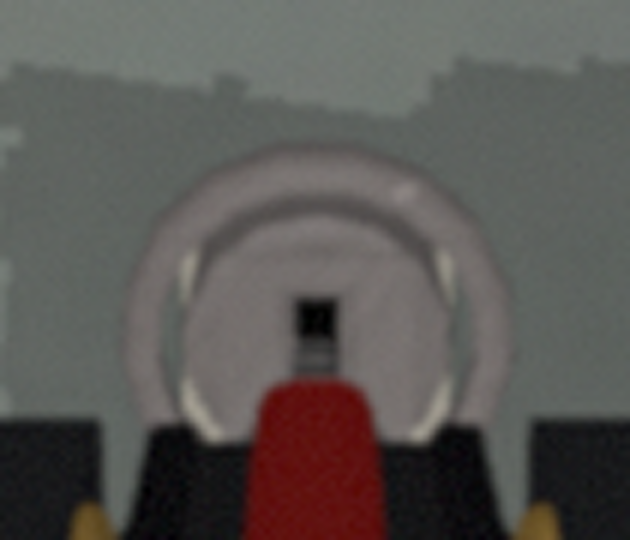

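```bash
python3 - <<'E'
from h import *
import pickle
c,s=pickle.load(open("w4.pkl","rb"));M=R.from_rotvec(s['tool_rot']).as_matrix();tp=s['tool_pos']
im=cv2.imread("pics/w4.png");g=im.sum(2)//3
print(g[206:224,316:330])
for n,u,z in(("slot edge",(322,209.1),97),("tip edge",(322.0,216.2),tp[2]-64),("slot L",(318.4,211),98),("slot R",(325.7,211),98),("tip L",(318.9,219),tp[2]-62),("tip R",(325.7,219),tp[2]-62)): print(n,M.T@(ray(c,u,z)-tp))
E
```

```text
[[113 112 113 112 111 110 112 115 114 114 115 116 114 112]
 [111 109 110 110 110 109 110 111 111 112 112 111 108 109]
 [107 105 104 100 100 101 101 103 105 104 105 105 105 110]
 [107 102  92  81  72  71  75  74  73  75  86 100 104 110]
 [108 100  89  57  35  30  35  33  32  39  74 100 106 110]
 [105 100  82  49  15   6   7   6   8  27  71  99 105 111]
 [107  99  86  50  14   0   0  11   0  28  73 101 108 111]
 [107 100  86  49  20   2   8   8   0  29  75 101 108 110]
 [106 102  85  49  17   0   7   4   6  31  76 103 106 107]
 [105 101  86  56  20  12  16  16   8  31  75 101 107 106]
 [108 104  96  70  44  40  37  40  38  37  75 102 103 105]
 [109 105  97  78  57  51  53  55  53  53  76 101 103 108]
 [110 105  93  75  61  60  58  59  55  52  74  98 102 107]
 [112 104  94  78  69  70  74  74  68  63  78  98 103 108]
 [111 105  90  75  69  70  71  72  67  61  78  99 106 107]
 [113 105  88  67  59  59  59  59  55  57  78 101 106 108]
 [110 102  86  67  63  63  65  64  63  63  79  97 104 110]
 [ 92  84  72  61  61  58  60  61  62  60  67  80  88 102]]
slot edge [ 4.09  0.06 80.6 ]
tip edge [ 4.14  0.08 64.  ]
slot L [ 3.04 -2.38 79.61]
slot R [ 3.04  2.58 79.6 ]
tip L [ 2.91 -1.87 62.  ]
tip R [ 2.91  2.4  61.99]
```

Sideways the blade is in line with the slot. Along x it needs about -0.5 mm. Then I insert slowly, watching the force.

>>> {"method": "servo_tool", "body": {
  "steps": [
    {"x": -0.05, "y": 0, "z": 0.7, "twist": 0},
    {"x": 0, "y": 0, "z": 0.5, "twist": 0},
    {"x": 0, "y": 0, "z": 0.3, "twist": 0},
    {"x": 0, "y": 0, "z": 0.2, "twist": 0},
    {"x": 0, "y": 0, "z": 0.2, "twist": 0},
    {"x": 0, "y": 0, "z": 0.1, "twist": 0},
    {"x": 0, "y": 0, "z": 0.1, "twist": 0}
  ]
}}

```text
time_s: 11.2
tool_pos: [490.7, -66.0, 156.1]
tool_rot: [-0.219, 3.133, -0.001]
wrist_force: [1.4, -1.5, 0.4]
opening: 0.113
```

>>> {"method": "servo_tool", "body": {
  "steps": [
    {"x": 0, "y": 0, "z": 0.3, "twist": 0},
    {"x": 0, "y": 0, "z": 0.2, "twist": 0},
    {"x": 0, "y": 0, "z": 0.2, "twist": 0},
    {"x": 0, "y": 0, "z": 0.2, "twist": 0}
  ],
  "force": 50
}}

```text
time_s: 11.7
tool_pos: [490.6, -65.7, 147.2]
tool_rot: [-0.219, 3.133, 0.0]
wrist_force: [2.2, 2.0, 2.8]
opening: 0.112
```

>>> {"method": "servo_tool", "body": {
  "steps": [
    {"x": 0, "y": 0, "z": 0.2, "twist": 1.5},
    {"x": 0, "y": 0, "z": 0.2, "twist": -3},
    {"x": 0, "y": 0, "z": 0.2, "twist": 3},
    {"x": 0, "y": 0, "z": 0.2, "twist": -1.5}
  ]
}}

```text
time_s: 12.2
tool_pos: [490.6, -65.7, 139.2]
tool_rot: [-0.221, 3.133, 0.0]
wrist_force: [1.9, 3.0, 5.1]
opening: 0.107
```

>>> {"method": "servo_tool", "body": {
  "steps": [
    {"x": 0, "y": 0, "z": 0.2, "twist": 1.5},
    {"x": 0, "y": 0, "z": 0.2, "twist": -3},
    {"x": 0, "y": 0, "z": 0.15, "twist": 3},
    {"x": 0, "y": 0, "z": 0.1, "twist": -1.5},
    {"x": 0, "y": 0, "z": 0.05, "twist": 0}
  ]
}}

```text
time_s: 12.82
tool_pos: [490.6, -65.8, 132.2]
tool_rot: [-0.219, 3.133, 0.0]
wrist_force: [2.7, 4.9, 9.0]
opening: 0.11
```

```bash
python3 - <<'E'
from h import *
go((490.6,-66,132)); s=status.observe(); print(s['wrist_force'],s['torque'],s['opening']*87)
E
```

```text
tcp [490.59 -65.79 132.22] yaw_y 1.7105595755201675 z [ 0.  0. -1.] shift cm [ 0.   -0.02  0.02] twist None q6 -2.070805249034076
[2.71 4.86 9.04] [ 0.8  -0.46 -0.04] 9.58693515237224
```

>>> {"method": "servo_tool", "body": {
  "steps": [
    {"x": 0, "y": 0, "z": 0.1, "twist": 0},
    {"x": 0, "y": 0, "z": 0, "twist": 1.5},
    {"x": 0, "y": 0, "z": 0.05, "twist": -3},
    {"x": 0, "y": 0, "z": 0, "twist": 1.5},
    {"x": 0, "y": 0, "z": 0, "twist": 0}
  ]
}}

```text
time_s: 13.45
tool_pos: [490.6, -65.8, 132.1]
tool_rot: [-0.219, 3.132, -0.001]
wrist_force: [0.2, 4.7, 16.5]
opening: 0.112
```

The key is seated: the force rose to 16 N with no further travel, at the expected height. Now the quarter turn clockwise.

>>> {"method": "servo_tool", "body": {
  "steps": [
    {"x": 0, "y": 0.015, "z": 0, "twist": 8},
    {"x": 0, "y": 0.015, "z": 0, "twist": 8},
    {"x": 0, "y": 0.015, "z": 0, "twist": 8},
    {"x": 0, "y": 0.015, "z": 0, "twist": 8},
    {"x": 0, "y": 0.015, "z": 0, "twist": 8},
    {"x": 0, "y": 0.015, "z": 0, "twist": 8},
    {"x": 0, "y": 0.01, "z": 0, "twist": 8},
    {"x": 0, "y": 0.01, "z": 0, "twist": 8}
  ]
}}

```text
time_s: 14.45
tool_pos: [491.6, -64.9, 132.1]
tool_rot: [1.479, 2.768, 0.002]
wrist_force: [1.6, 5.3, 15.6]
opening: 0.11
```

>>> {"method": "servo_tool", "body": {
  "steps": [
    {"x": 0, "y": 0.01, "z": 0, "twist": 8},
    {"x": 0, "y": 0.01, "z": 0, "twist": 8},
    {"x": 0, "y": 0, "z": 0, "twist": 6},
    {"x": 0, "y": 0, "z": 0, "twist": 4},
    {"x": 0, "y": 0, "z": 0, "twist": 3},
    {"x": 0, "y": 0, "z": 0, "twist": 0}
  ]
}}

```text
time_s: 15.2
tool_pos: [492.2, -65.0, 132.2]
tool_rot: [2.12, 2.314, 0.003]
wrist_force: [2.7, 4.2, 14.9]
opening: 0.112
```

```bash
python3 - <<'E'
from h import *
go((490.6,-66,132),1.711-np.pi/2); s=status.observe(); print(s['wrist_force'],s['torque'],s['opening']*87)
im=eyes.grab_frame("wrist");cv2.imwrite("pics/w5.png",im)
sc=eyes.grab_frame("scene")
cv2.imwrite("pics/m5.png",np.hstack([cv2.resize(im[120:300,220:420],None,fx=2,fy=2,interpolation=cv2.INTER_CUBIC),cv2.resize(sc[130:310,250:450],None,fx=2,fy=2,interpolation=cv2.INTER_CUBIC)]))
E
```

```text
tcp [492.16 -64.96 132.16] yaw_y 0.08727920795063514 z [ 0. -0. -1.] shift cm [-0.09 -0.16  0.02] twist -3.032348492067812 q6 -0.444877425524888
[ 2.67  4.19 14.9 ] [ 0.81 -0.42  0.12] 9.742854970634339
```

View pics/m5.png

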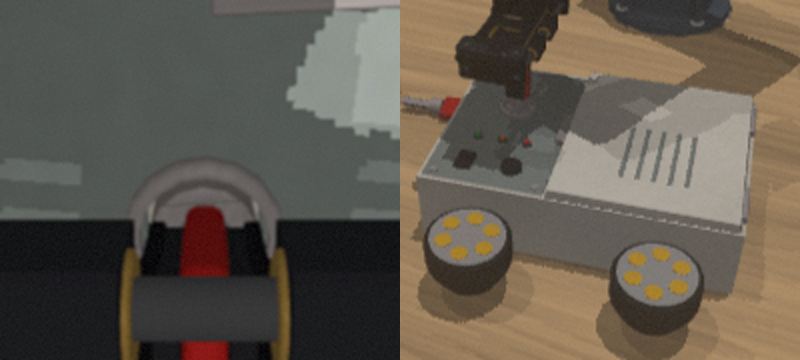

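The tool has turned 93° and the moment is rising. I'll press a little further to be sure the barrel sits on its stop.

>>> {"method": "servo_tool", "body": {
  "steps": [
    {"x": 0, "y": 0, "z": 0, "twist": 3},
    {"x": 0, "y": 0, "z": 0, "twist": 0},
    {"x": 0, "y": 0, "z": 0, "twist": 0}
  ]
}}

```text
time_s: 15.68
tool_pos: [492.1, -65.0, 132.1]
tool_rot: [2.179, 2.258, 0.003]
wrist_force: [2.6, 4.0, 14.7]
opening: 0.11
```

```bash
python3 - <<'E'
from h import *
go((490.6,-66,132),1.711-np.pi/2); s=status.observe(); print(s['wrist_force'],s['torque'],s['opening']*87)
E
```

```text
tcp [492.06 -65.02 132.12] yaw_y 0.035395273170124045 z [ 0. -0. -1.] shift cm [-0.09 -0.15  0.01] twist -6.005078979523108 q6 -0.3928149016466966
[ 2.59  3.99 14.72] [ 0.71 -0.43  0.07] 9.574184659320219
```

>>> {"method": "servo_tool", "body": {
  "steps": [
    {"x": 0, "y": 0, "z": 0, "twist": 3},
    {"x": 0, "y": 0, "z": 0, "twist": 0},
    {"x": 0, "y": 0, "z": 0, "twist": 0}
  ]
}}

```text
time_s: 16.05
tool_pos: [491.9, -65.1, 132.1]
tool_rot: [2.238, 2.2, 0.003]
wrist_force: [1.7, 4.5, 15.2]
opening: 0.115
```

```bash
python3 - <<'E'
from h import *
go((490.6,-66,132),1.711-np.pi/2); s=status.observe(); print(s['wrist_force'],s['torque'],s['opening']*87)
E
```

```text
tcp [491.95 -65.11 132.15] yaw_y -0.016858672245095994 z [ 0. -0. -1.] shift cm [-0.09 -0.13  0.01] twist -8.999009514722204 q6 -0.3404412472498818
[ 1.7   4.48 15.17] [ 0.66 -0.34  0.07] 9.97682111462619
```

>>> {"method": "servo_tool", "body": {
  "steps": [
    {"x": 0, "y": 0, "z": 0, "twist": 3},
    {"x": 0, "y": 0, "z": 0, "twist": 0},
    {"x": 0, "y": 0, "z": 0, "twist": 0}
  ]
}}

```text
time_s: 16.42
tool_pos: [492.0, -65.2, 132.1]
tool_rot: [2.294, 2.142, 0.002]
wrist_force: [2.4, 2.6, 15.1]
opening: 0.111
```

```bash
cat > av.py <<'E'
from h import *
L=[]
for i in range(6):
    cv2.imwrite("pics/last.png",eyes.grab_frame("wrist")); s=status.observe();L.append(np.r_[s['torque'],s['wrist_force'],s['q'][5],s['opening']*87])
print(np.mean(L,0),np.std(L,0)); go((490.6,-66,132),1.711-np.pi/2)
E
python3 av.py
```

```text
[ 0.59 -0.31  0.16  2.19  3.13 14.92 -0.29  9.67] [0.01 0.02 0.02 0.54 0.34 0.26 0.   0.16]
tcp [491.98 -65.21 132.15] yaw_y -0.06867314942482985 z [ 0. -0. -1.] shift cm [-0.09 -0.13  0.01] twist -11.967760374797866 q6 -0.2883875407221156
```

>>> {"method": "servo_tool", "body": {
  "steps": [
    {"x": 0, "y": 0, "z": 0, "twist": 2},
    {"x": 0, "y": 0, "z": 0, "twist": 0},
    {"x": 0, "y": 0, "z": 0, "twist": 0}
  ]
}}

```text
time_s: 17.1
tool_pos: [492.0, -65.2, 132.2]
tool_rot: [2.33, 2.102, 0.002]
wrist_force: [1.6, 3.4, 14.3]
opening: 0.11
```

```bash
python3 av.py; python3 - <<'E'
import cv2
im=cv2.imread("pics/last.png");cv2.imwrite("pics/m6.png",cv2.resize(im[180:300,260:380],None,fx=5,fy=5,interpolation=cv2.INTER_CUBIC))
E
```

```text
[ 0.63 -0.34  0.28  1.88  3.74 14.63 -0.25  9.49] [0.03 0.03 0.02 0.18 0.29 0.31 0.   0.25]
tcp [491.97 -65.2  132.17] yaw_y -0.10300872330766545 z [ 0. -0. -1.] shift cm [-0.09 -0.13  0.02] twist -13.935043845443968 q6 -0.253839393266283
```

View pics/m6.png

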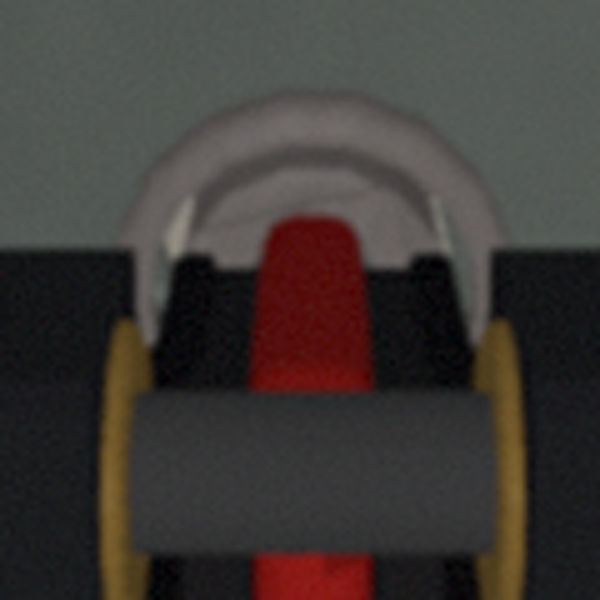

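The moment now climbs steeply, from 0.07 to 0.16 to 0.28 N m over 5°, so the barrel is hard on its stop. I'll ease back by 2° to reduce the key's twist in the slot while still holding the stop, then check.

>>> {"method": "servo_tool", "body": {
  "steps": [
    {"x": 0, "y": 0, "z": 0, "twist": -2},
    {"x": 0, "y": 0, "z": 0, "twist": 0},
    {"x": 0, "y": 0, "z": 0, "twist": 0}
  ]
}}

```text
time_s: 17.77
tool_pos: [491.9, -65.2, 132.1]
tool_rot: [2.294, 2.141, 0.002]
wrist_force: [1.2, 3.7, 14.8]
opening: 0.115
```

```bash
python3 av.py
```

```text
[ 0.59 -0.3   0.1   1.98  3.17 14.61 -0.29  9.71] [0.01 0.04 0.04 0.36 0.52 0.59 0.   0.11]
tcp [491.94 -65.22 132.15] yaw_y -0.06901539631539569 z [ 0. -0. -1.] shift cm [-0.09 -0.13  0.01] twist -11.987369677178764 q6 -0.28818137275510936
```

```bash
python3 -c "
from cell import workorder; print(workorder.hand_in())"
```

```text
the job is handed in; nothing more can be done
None
```

I shut the cover, put the small red key from the block's middle hole fully home in the switch, and turned it clockwise to its stop. I then handed in at about 18 s with the key still gripped. The hand-in gives no verdict, so the points below are only my own checks.

- **Cover:** the fingers met a hard stop of about 20 N at the height expected for a shut cover. The later scene pictures show it flat.
- **Key home:** pressing harder raised the force to 16 N with no further travel, at the expected height within about 0.2 mm.
- **Key at the stop:** the moment rose from 0.07 to 0.28 N m over the last 5°. I then eased back 2° to lessen the key's twist in the slot.
- **Held at hand-in:** the tool had turned about 102°, that is 90° plus the key's play. The moment was about 0.10–0.14 N m, against 0.09 N m for the spring. The press was about 15 N, the grip was set to 50 N, and the jaws read about 9.7 mm on the 10 mm bow.

**Less certain:**
- I did not measure the angle between blade and slot. The tool was about 0.21 rad past the quarter turn, and the limit is 0.3 rad.
- My first camera estimates of the keyhole and block were 3–5 mm off from the later wrist-camera ones, so I used the wrist camera.
- The two larger look-alike keys, not part of the task, fell over early on while I was shutting the cover; I don't know what tipped them. I saw no sign that the drivers or the old battery had moved.

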